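# Three egg rings on, then fit the gas knob and hold it in

### The arm

A 6-joint arm with a two-finger parallel gripper is mounted at the origin on a cart in front of the work surface, level with it; the furniture and walls round the work are solid. World frame = base frame: x ahead of the robot, y to its left, z up, the work surface at z = 0. Lengths are in m, angles in rad, forces in N, time in s.
With the tool pointing down it reaches from about 0.275 to 0.75 m from the base axis. Payload 10.2 kg.
Tool frame: the origin (TCP) lies between the finger pads; the fingertips stand 11 mm ahead of it and the grasp point (between the pads) lies 8 mm behind it; z points along the fingers, y is the line along which they close (so a half turn about z gives the same grasp; the last joint's range is limited). The gripper opens to 88 mm and grips with 3 to 60 N. Pads are 18 mm wide; open, the fingers measure 123 mm over their backs; the gripper's body (75 mm by 187 mm) begins 45 mm behind the grasp point.
Start: joints at [-1.341, 0.313, 1.498, -0, 1.331, -0.223], TCP at [0.23, -0.472, 0.25] pointing down, gripper open.
Joint ranges: [-2.94, 2.94], [-0.97, 2.17], [0.19, 2.56], [-1.23, 4.37], [0.02, 3.11], [-2.88, 2.88]. Speed limits (rad/s): [2.39, 2.39, 3.01, 3.14, 3.14, 3.14].

### API

Orientations are given as [roll, pitch, yaw] about the fixed x, y, z axes, in that order (R = Rz(yaw) Ry(pitch) Rx(roll)).
In Python, from cell import monitor, cams, workorder, finder gives the robot as it stands. The module is installed in compiled form; this text tells all that it offers.
- The arm moves only by the tool drive_tool, never from a script. Its argument "deltas" is one flat list of numbers, 5 for each row, row after row: the finger opening in m, from 0 to 0.0881, then the shift along the tool's x, y, z in m, then the turn about the tool's z in degrees. In form: [jaw, dx, dy, dz, spin, jaw, dx, dy, dz, spin, ...]. A call has 1 to 20 rows; each row shifts and turns the commanded pose from where the row before left it, along the tool's axes as they then stand; what a row does not reach is not made up. A row lasts 1/10 s, in which the tool goes at most 50 mm and 8.59 degrees, less where a joint would pass 70% of its speed; a pose out of reach is approached as far as the arm can. A call with a gripper value outside its range is refused whole. The fingers move at their own pace and stop on an object; the grip force is fixed at half the most. Time passes only in rows, so rows that do not move let the fingers close. It gives the time, the measured TCP pose, the force, the opening and the grip force at its end, in the units of the state.
- monitor.get_obs(): the state, without advancing time (a new reading comes with each control period).
- cams.get_image(name): name is "scene" or "side" or "wrist"; returns a dict with "frame" (384x512x3 uint8, red, green, blue), "fx", "fy", "cx", "cy" (pixels), "distortion" ([k1, k2, p1, p2, k3] as OpenCV has them; the pictures are not rectified), "extrinsics" (4x4, takes a point from camera to world coordinates). Camera axes: x right, y up, looking along -z (the intrinsics and any distortion apply to the point x, -y, -z); pixel columns grow to the right and rows downward; lengths in m; the calibration is good to about 2 mm. A picture is of the moment at which its call begins. There is no depth.
- workorder.sign_off(): hands the job in; it is judged then, once.
Trained networks look in a picture, given as the dict that the camera call returned (one of the last four; its "shot" number tells which), for a name from the list of things; names that differ only in an ending like _2 or _b are one class to them, and where a whole thing is asked for, a point or a joint stands for the part that bears it (a point fixed in the world has none). Each returns a list of dicts, best first, with "conf" (0 to 1); they miss things now and then, are a little off and sometimes report something else, mostly with a low value. They report only what shows in the picture. A call takes as long as a camera call.
- finder.spot_in(label, picture): "at" ([column, row] in pixels, amid what is visible of it).
- finder.landmark_of(label, picture): "at" ([column, row] in pixels: a listed point, or the origin of a listed thing).
The state is a dict: "t": time; "joint_positions": joint angles; "joint_velocities": joint speeds; "joint_efforts": joint torques, N m; "position": TCP position; "tcp_rot": TCP orientation; "ft_force": force on the tool from outside, world axes, zero at the start; "moment": the same for the moment, N m; "finger_gap": finger opening in m; "finger_force": force on a finger pad.
Only numpy, scipy, OpenCV 4.12 (cv2) and the standard library are available. Lean on these libraries where they do the work, as an engineer would, in place of code of your own. Each camera call takes 0.05 s, during which the arm holds its last target. There are 200 camera calls.

### The job

Get the gas griddle ready for an order of three egg bagels: first move egg rings from the white board so that exactly three stand flat on the black griddle plate (one is there already), leaving the one to spare standing on the board. Then turn the washed control knob so that its D-shaped bore matches the flat on the griddle's bare valve shaft, push it fully home on the shaft, press it in against the valve spring, and keep pressing: finish while still holding the knob pressed in, letting nothing go. Leave the other things on the worktop where they are.

Things in the scene. Friction and masses are not known exactly. Their poses are not given: they have to be found in the camera images.
- griddle: gas griddle fixed on the worktop: steel casing 262 (x) by 326 (y) mm, deck 66 mm high. Origin under the centre of the casing at worktop height; its front (-x) is turned roughly to the robot. The black griddle plate stands on its rear part; the bare brass valve shaft rises at (-98, -100) mm, front right, in a dark bezel ring; a short black index line on the deck behind it (+x) marks Off.
- plate_center (a point): centre of the griddle plate's flat cooking surface, 90 mm above the worktop, +32 mm in x from the griddle's origin; axes as the griddle. The flat inside measures 160 mm (x) by 292 mm (y) and has a rim 4 mm high all round. Three egg rings fit side by side along y, about 93 mm apart.
- shaft_tip (a point): tip of the valve shaft, on its axis, 87 mm above the worktop at rest (21 mm above the deck); axes as the griddle. The shaft is 14 mm in diameter with a flat 1.5 mm from its axis on its front side (facing the griddle's -x); its tip has a 1 mm chamfer. It does not turn.
- valve (a joint): how far the valve shaft is pressed down: 0 at rest, 0.005 m fully in (hard stop); it springs back by itself. It takes about 3 N to start and 8 N for full travel.
- knob: black knob, 45 g, bore-down on the board: round skirt 44 mm across, 17 mm high; on it a bar grip 42 mm long (x), 15 mm wide (y), 17 to 38 mm up. Origin: centre of its underside, z up, x along the bar to the end with the white pointer line. D-bore in the underside on the axis: 15.2 mm round, 14 mm deep, its flat 2.1 mm from the axis on the side away from the pointer (-x).
- pointer (a point): end of the knob's pointer line, on the end face of the bar grip: 21 mm from the knob's axis along its x, 28 mm above its underside.
- bore_end (a point): closed end of the knob's bore, 14 mm above its underside; fully home it rests on the shaft's tip. The knob goes on only with its pointer toward the index line (knob x along griddle x), within about 8 degrees and 1 mm. Home at rest the skirt stands 7 mm above the deck, pressed fully in 2 mm.
- egg_ring_a: one of four alike steel egg rings: open ring 72 mm outside, 18 mm high, 90 g, with an upright red tab grip outside its wall. Origin: ring centre at its underside; z up, x from the grip to the ring's centre. Grip centre at (-38.5, 0, +54) mm: 14 mm thick along x, 24 wide along y, 36 tall (36 to 72 mm up); pinch its flat faces, closing along x. It starts on the griddle plate, near the left (+y) end.
- egg_ring_b: one of four alike steel egg rings: open ring 72 mm outside, 18 mm high, 90 g, with an upright red tab grip outside its wall. Origin: ring centre at its underside; z up, x from the grip to the ring's centre. Grip centre at (-38.5, 0, +54) mm: 14 mm thick along x, 24 wide along y, 36 tall (36 to 72 mm up); pinch its flat faces, closing along x. It starts on the white board.
- egg_ring_c: one of four alike steel egg rings: open ring 72 mm outside, 18 mm high, 90 g, with an upright red tab grip outside its wall. Origin: ring centre at its underside; z up, x from the grip to the ring's centre. Grip centre at (-38.5, 0, +54) mm: 14 mm thick along x, 24 wide along y, 36 tall (36 to 72 mm up); pinch its flat faces, closing along x. It starts on the white board.
- egg_ring_d: one of four alike steel egg rings: open ring 72 mm outside, 18 mm high, 90 g, with an upright red tab grip outside its wall. Origin: ring centre at its underside; z up, x from the grip to the ring's centre. Grip centre at (-38.5, 0, +54) mm: 14 mm thick along x, 24 wide along y, 36 tall (36 to 72 mm up); pinch its flat faces, closing along x. It starts on the white board.
- board: white board 235 mm (x) by 340 mm (y), 14 mm thick, fixed on the worktop to the right of the griddle; three egg rings and the knob stand on it in a two by two pattern, in any order. Origin: centre of its underside.
- dredger: pale metal shaker, 57 mm across, 106 mm high, a bystander behind the board; origin at its underside.
- timer: white square kitchen timer 66 x 66 x 20 mm, a bystander behind the gap between griddle and board; origin at its underside.
- order_pad: brown spiral order pad, 148 x 109 x 13 mm, lying to the left of the griddle, a bystander; origin at its underside.
- olive_tin: food tin 76 mm across, 58 mm high, left of the griddle, a bystander; origin at its underside.

How it is judged:
By the outcome, as a careful person would: the job done as asked, in the order asked, and still so for the second after the job is handed in, while the arm keeps its last pose, push and grip.
It also fails if it takes over 67 s, if anything falls off the work surface, if the arm or the gripper's body presses on something with over 40 N, if the wrist force passes 120 N, or if a joint passes its speed limit or range.

## Working session

There is one attempt and no reset: what is moved stays moved. The work goes in short steps, Python scripts to look and compute and a tool call to move; the robot and the scene stay as the last step left them, time stands still between calls to the robot, and variables do not carry over. Pictures are saved under pics/ and viewed, at most 10 in all, crops included, and the job is handed in when it is done.

Besides the shell and the picture viewer there is one more tool, called after "Call:" as name(argument=value, ...) on one line, values as JSON. drive_tool: Moves the arm, as the interface text tells. Its arguments: {"type":"object","properties":{"deltas":{"type":"array","items":{"type":"number"}}},"required":["deltas"]}

```bash
mkdir -p pics; cat > h.py <<'E'
import numpy as np, cv2
from cell import monitor, cams, workorder, finder
def save(p,n): cv2.imwrite('pics/'+n,cv2.cvtColor(p["frame"],cv2.COLOR_RGB2BGR))
def K(p): return np.array([[p["fx"],0,p["cx"]],[0,p["fy"],p["cy"]],[0,0,1.]])
def ray(p,uv):
    q=cv2.undistortPoints(np.array([[uv]],float),K(p),np.array(p["distortion"],float))[0,0]
    E=np.array(p["extrinsics"]); return E[:3,3],E[:3,:3]@np.array([q[0],-q[1],-1])
def onz(p,uv,z):
    o,d=ray(p,uv); return o+d*(z-o[2])/d[2]
def proj(p,X):
    E=np.array(p["extrinsics"]); c=(np.atleast_2d(X)-E[:3,3])@E[:3,:3]; c=c*[1,-1,-1]
    return cv2.projectPoints(c,np.zeros(3),np.zeros(3),K(p),np.array(p["distortion"],float))[0][:,0]
E
python3 - <<'E'
from h import *
o=monitor.get_obs(); print({k:np.round(v,3) for k,v in o.items()})
Z=dict(griddle=0,plate_center=.09,shaft_tip=.087,knob=.014,pointer=.042,egg_ring_a=.014,board=0)
for n in ["scene","side"]:
    p=cams.get_image(n); save(p,n+'0.png'); print(n,np.round(np.array(p["extrinsics"])[:3,3],3))
    for l,z in Z.items():
        for r in finder.landmark_of(l,p)[:6]: 
            if r["conf"]>.2: print(l,round(r["conf"],2),np.round(r["at"]),np.round(onz(p,r["at"],z),3), np.round(onz(p,r["at"],.09)[:2],3) if 'egg' in l else '')
E
```

```text
{'t': np.float64(0.0), 'joint_positions': array([-1.341,  0.313,  1.498, -0.   ,  1.331, -0.223]), 'joint_velocities': array([-0.001,  0.   , -0.   ,  0.   , -0.001,  0.001]), 'joint_efforts': array([-1.0000e-03, -4.0222e+01, -2.5227e+01,  6.9000e-02,  3.5000e-02,
       -0.0000e+00]), 'position': array([ 0.23 , -0.472,  0.249]), 'tcp_rot': array([-3.14 , -0.   ,  0.453]), 'ft_force': array([ 0.389, -0.288, -0.574]), 'moment': array([ 0.015,  0.009, -0.023]), 'finger_force': np.float64(0.0), 'finger_gap': np.float64(0.088)}
scene [0.071 1.036 0.902]
griddle 0.71 [244. 225.] [0.576 0.167 0.   ] 
griddle 0.44 [311. 177.] [ 0.485 -0.226 -0.   ] 
griddle 0.3 [301. 158.] [ 0.58  -0.343  0.   ] 
plate_center 0.82 [237. 207.] [0.592 0.187 0.09 ] 
knob 0.58 [317. 177.] [ 0.459 -0.217  0.014] 
pointer 0.68 [313. 177.] [ 0.46  -0.172  0.042] 
egg_ring_a 0.73 [328. 167.] [ 0.445 -0.316  0.014] [ 0.413 -0.201]
egg_ring_a 0.61 [291. 169.] [ 0.574 -0.218  0.014] [ 0.531 -0.111]
egg_ring_a 0.49 [231. 221.] [0.621 0.185 0.014] [0.574 0.258]
egg_ring_a 0.25 [248. 228.] [0.549 0.187 0.014] [0.508 0.26 ]
board 0.64 [310. 172.] [ 0.502 -0.259  0.   ] 
side [ 0.261 -1.064  0.543]
griddle 0.73 [241. 195.] [0.571 0.178 0.   ] 
plate_center 0.66 [248. 170.] [0.591 0.169 0.09 ] 
shaft_tip 0.37 [220. 184.] [0.481 0.083 0.087] 
knob 0.7 [231. 254.] [ 0.448 -0.209  0.014] 
knob 0.32 [272. 250.] [ 0.552 -0.218  0.014] 
egg_ring_a 0.88 [246. 279.] [ 0.457 -0.323  0.014] [ 0.428 -0.43 ]
egg_ring_a 0.81 [234. 164.] [0.616 0.467 0.014] [0.565 0.247]
egg_ring_a 0.72 [271. 247.] [ 0.554 -0.201  0.014] [ 0.512 -0.325]
egg_ring_a 0.56 [296. 275.] [ 0.571 -0.336  0.014] [ 0.526 -0.441]
board 0.85 [260. 267.] [ 0.506 -0.263  0.   ]
```

View pics/scene0.png

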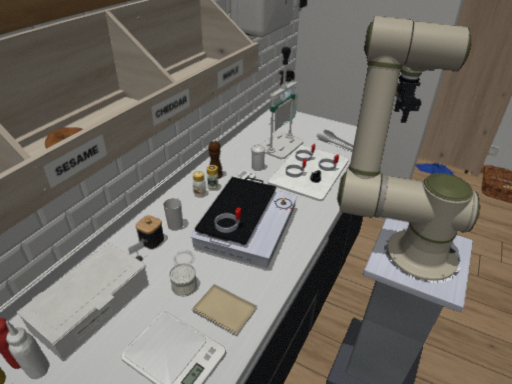

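View pics/side0.png

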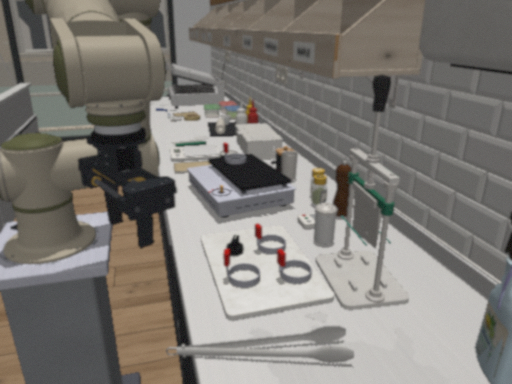

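```bash
python3 - <<'E'
from h import *
p=cams.get_image("wrist"); save(p,'w0.png'); E=np.array(p["extrinsics"]);print(np.round(E,3),p["fx"],monitor.get_obs()["position"])
for X in [(.46,-.32,.014),(.55,-.21,.014),(.45,-.21,.014),(.48,.083,.087)]: print(proj(p,X))
E
```

```text
[[ 0.437  0.867  0.238  0.291]
 [-0.899  0.422  0.116 -0.443]
 [ 0.    -0.265  0.964  0.386]
 [ 0.     0.     0.     1.   ]] 304.9000648869331 [ 0.22968337 -0.47210796  0.24972277]
[[220.39199972 -96.23281473]]
[[ 158.95439676 -234.19193252]]
[[ 119.83936323 -135.46640208]]
[[ -83.48323251 -214.67012327]]
```

Call:
drive_tool(deltas=[0.088,0,0,-0.015,-8,0.088,0,0,-0.015,-8,0.088,0,0,-0.015,-8,0.088,0,0,-0.015,-8,0.088,0,0,-0.015,-8,0.088,0,0,-0.015,-8,0.088,0,0,-0.01,-8,0.088,0,0,-0.01,-8,0.088,0.01,0.035,0,0,0.088,0.01,0.035,0,0,0.088,0.01,0.035,0,0,0.088,0.01,0.035,0,0,0.088,0.01,0.035,0,0,0.088,0.01,0.035,0,0,0.088,0,0.03,0,0,0.088,0,0.03,0,0,0.088,0,0,0,0,0.088,0,0,0,0])

```text
t: 2.65
position: [0.4998, -0.4123, 0.3592]
tcp_rot: [-3.141, -0.0, 1.57]
ft_force: [-0.4, 0.9, -0.3]
finger_gap: 0.0882
finger_force: 0.0
```

```bash
python3 - <<'E'
from h import *
o=monitor.get_obs(); print(o["t"],o["position"],o["tcp_rot"])
Z=dict(knob=.014,pointer=.042,egg_ring_a=.014,board=0,shaft_tip=.087,griddle=0,plate_center=.09)
p=cams.get_image("wrist"); save(p,'w1.png')
for l,z in Z.items():
    for r in finder.landmark_of(l,p)[:6]:
        if r["conf"]>.2: print(l,round(r["conf"],2),np.round(r["at"]),np.round(onz(p,r["at"],z),3))
E
```

```text
2.65 [ 0.49975569 -0.41234609  0.35917507] [-3.14086932e+00 -4.69126659e-04  1.57039211e+00]
knob 0.71 [224.   1.] [ 0.456 -0.2    0.014]
board 0.97 [262.  47.] [ 0.51  -0.259 -0.   ]
```

View pics/w1.png

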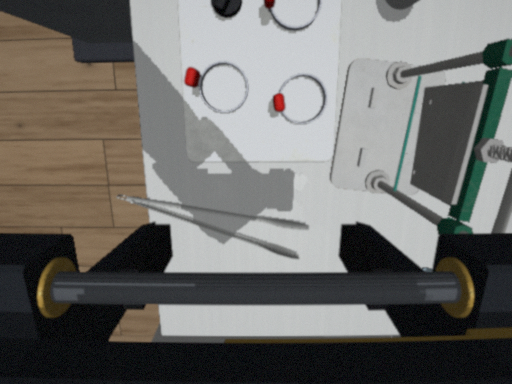

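Call:
drive_tool(deltas=[0.088,0.035,0,0,0,0.088,0.035,0,0,0,0.088,0.035,0,0,0,0.088,0.035,0,0,0,0.088,0.02,0,0,0,0.088,0,0,0,0,0.088,0,0,0,0])

```text
t: 3.75
position: [0.4998, -0.2527, 0.3599]
tcp_rot: [3.141, 0.001, 1.57]
ft_force: [0.5, -0.4, -0.0]
finger_gap: 0.0879
finger_force: 0.0
```

```bash
cat > look.py <<'E'
from h import *
import sys
o=monitor.get_obs(); print(round(float(o["t"]),2),np.round(o["position"],4),np.round(o["tcp_rot"],3),np.round(o["ft_force"],1),o["finger_gap"])
Z=dict(knob=.014,pointer=.042,egg_ring_a=.014,board=0,shaft_tip=.087,griddle=0,plate_center=.09)
p=cams.get_image("wrist"); save(p,sys.argv[1])
for l,z in Z.items():
    for r in finder.landmark_of(l,p)[:6]:
        if r["conf"]>.2: print(l,round(r["conf"],2),np.round(r["at"]),np.round(onz(p,r["at"],z),4),np.round(onz(p,r["at"],.09)[:2],3) if 'egg' in l else '')
# red tab tops
h=cv2.cvtColor(p["frame"],cv2.COLOR_RGB2HSV); m=((h[...,1]>150)&(h[...,2]>60)&((h[...,0]<8)|(h[...,0]>172))).astype(np.uint8)
n,_,st,ce=cv2.connectedComponentsWithStats(m)
for i in range(1,n):
    if st[i,4]>40: print('red',st[i],np.round(onz(p,ce[i],.068),4),np.round(onz(p,ce[i],.144),4)[:2])
E
python3 look.py w2.png
```

```text
3.75 [ 0.4998 -0.2527  0.3599] [3.141e+00 1.000e-03 1.570e+00] [ 0.5 -0.4 -0. ] 0.08789408213458437
knob 0.8 [230. 117.] [ 0.4608 -0.2024  0.014 ] 
pointer 0.85 [232. 103.] [ 0.4661 -0.1809  0.042 ] 
board 0.69 [261. 153.] [ 0.5086 -0.2607  0.    ] 
plate_center 0.37 [400.  35.] [ 0.6782 -0.0994  0.09  ] 
red [263 116  10  16 130] [ 0.5168 -0.2091  0.068 ] [ 0.5138 -0.2048]
red [192 184  12  18 146] [ 0.415  -0.3084  0.068 ] [ 0.4302 -0.2865]
red [272 204   9  20 133] [ 0.5308 -0.3406  0.068 ] [ 0.5254 -0.313 ]
```

View pics/w2.png

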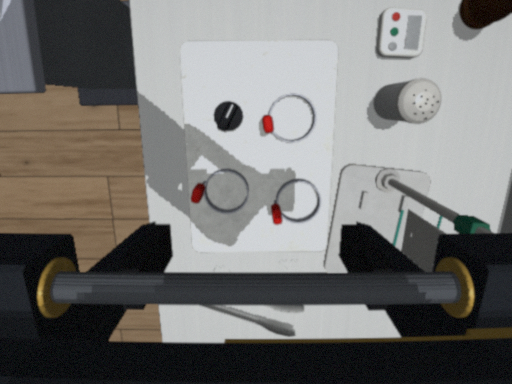

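Call:
drive_tool(deltas=[0.088,0.035,0.005,0,0,0.088,0.04,0.005,0,0,0.088,0.04,0.005,0,0,0.088,0.04,0.005,0,0,0.088,0.04,0.005,0,0,0.088,0.04,0.005,0,0,0.088,0.04,0.005,0,0,0.088,0.04,0.005,0,0,0.088,0.04,0.005,0,0,0.088,0.04,0.005,0,0,0.088,0.035,0,0,0,0.088,0,0,0,0,0.088,0,0,0,0])

```text
t: 5.45
position: [0.5503, 0.1776, 0.3595]
tcp_rot: [-3.141, 0.0, 1.571]
ft_force: [0.5, -0.9, 0.3]
finger_gap: 0.0876
finger_force: 0.0
```

```bash
python3 look.py w3.png
```

```text
5.45 [0.5503 0.1776 0.3595] [-3.141  0.     1.571] [ 0.5 -0.9  0.3] 0.08763232043692547
knob 0.58 [210. 347.] [ 0.4618 -0.2048  0.014 ] 
pointer 0.42 [211. 348.] [ 0.4689 -0.1809  0.042 ] 
egg_ring_a 0.62 [256. 349.] [ 0.5511 -0.2094  0.014 ] [ 0.551 -0.138]
shaft_tip 0.58 [205. 232.] [0.4775 0.0688 0.087 ] 
griddle 0.62 [262. 145.] [0.5609 0.183  0.    ] 
griddle 0.55 [256. 350.] [ 0.5505 -0.2246  0.    ] 
plate_center 0.83 [288. 155.] [0.5944 0.1808 0.09  ] 
plate_center 0.6 [209. 354.] [ 0.4736 -0.1471  0.09  ] 
red [236  69  17  26 303] [0.5353 0.2762 0.068 ] [0.538  0.2707]
```

View pics/w3.png

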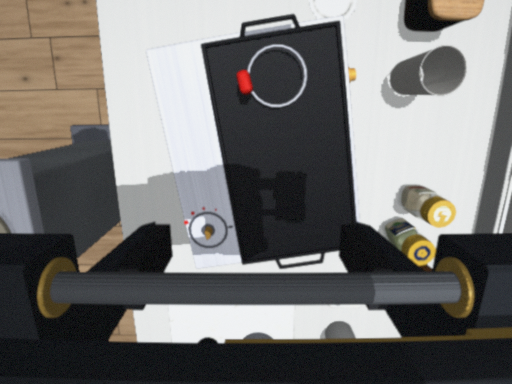

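```bash
python3 - <<'E'
import cv2,numpy as np
a=cv2.imread('pics/w3.png')[15:275,135:365]; b=cv2.imread('pics/w2.png')[85:225,185:325]
a=cv2.resize(a,None,fx=2.3,fy=2.3,interpolation=cv2.INTER_CUBIC);b=cv2.resize(b,(266,266),interpolation=cv2.INTER_CUBIC)
c=np.zeros((a.shape[0],a.shape[1]+266,3),np.uint8);c[:,:a.shape[1]]=a;c[:266,a.shape[1]:]=b
cv2.imwrite('pics/c1.png',c);print(c.shape)
E
```

```text
(598, 795, 3)
```

View pics/c1.png

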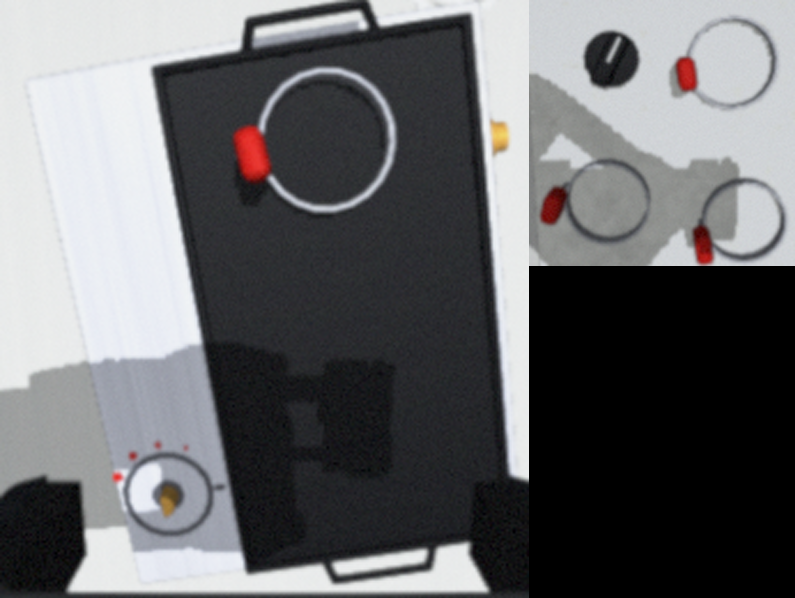

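```bash
python3 - <<'E'
from h import *
from scipy.optimize import least_squares
p=cams.get_image("wrist")
q=dict(p); E=np.array(p["extrinsics"]).copy(); E[:3,3]+=np.array([.4998-.5503,-.2527-.1776,.3599-.3595]); q["extrinsics"]=E
M=np.array([[-.131,.163,.066],[-.131,-.163,.066]]); U=np.array([[146.7,48.9],[197.2,268.5]])
P=np.array([[-1,1],[1,1],[-1,-1],[1,-1]]); PU=np.array([[202,44.6],[340.2,21.5],[242.4,263.7],[355,252]])
B=np.array([[-.098,-.1,.066]]);BU=np.array([[208,229.8]])
def res(v):
    x,y,t,e=v; R=np.array([[np.cos(t),-np.sin(t),0],[np.sin(t),np.cos(t),0],[0,0,1]])
    pc=np.c_[.032+P[:,0]*(.08+e),P[:,1]*(.146+e),np.full(4,.094)]
    return np.r_[(proj(p,np.r_[M,pc,B]@R.T+[x,y,0])-np.r_[U,PU,BU]).ravel()]
s=least_squares(res,[.56,.18,.1,.004]); x,y,t,e=s.x
print('griddle',np.round([x,y],4),np.degrees(t),e); print(np.round(s.fun,1))
R=np.array([[np.cos(t),-np.sin(t)],[np.sin(t),np.cos(t)]])
for n,v in dict(shaft=(-.098,-.1),pc=(.032,0),mid=(.032,0),right=(.032,-.093),left=(.032,.093)).items(): print(n,np.round(R@v+[x,y],4))
print('tip px',proj(p,np.r_[R@(-.098,-.1)+[x,y],.087]))
ca=onz(p,[277.2,75.9],.108);ga=onz(p,[243.5,81.5],.09+.062)
print('a',ca,ga,np.linalg.norm((ca-ga)[:2]),'in griddle',R.T@(ca[:2]-[x,y]))
for n,c,g in [('BL',(291.3,117.6),(267.7,124)),('F',(227.1,190.3),(197.7,193)),('BR',(297.6,199.7),(276.4,213.5))]:
    c=onz(q,c,.032);g=onz(q,g,.074);d=(c-g)[:2]; a=np.arctan2(d[1],d[0])
    print(n,np.round(c,4),np.round(g,4),np.linalg.norm(d),np.degrees(a),'grip model',np.round(c[:2]-.0385*d/np.linalg.norm(d),4))
k=onz(q,(228.2,116.6),.031);a=onz(q,(227,118),.052);b=onz(q,(232.3,105),.052);d=(b-a)[:2];print('knob',k,np.degrees(np.arctan2(d[1],d[0])))
E
```

```text
griddle [0.5605 0.176 ] 8.391637850539285 0.004841675566490102
[-0.6  0.1 -2.2  0.6  0.4  0.   0.7  1.2 -0.7  1.1  2.  -3.  -0.1 -0. ]
shaft [0.4782 0.0628]
pc [0.5922 0.1807]
mid [0.5922 0.1807]
right [0.6057 0.0887]
left [0.5786 0.2727]
tip px [[205.68521845 235.44962276]]
a [0.57708427 0.27944322 0.108     ] [0.53810199 0.26983451 0.152     ] 0.04014903228289517 in griddle [0.03149003 0.09992941]
BL [ 0.5536 -0.2029  0.032 ] [ 0.5169 -0.2098  0.074 ] 0.03732122889478436 10.71958681068108 grip model [ 0.5158 -0.21  ]
F [ 0.4553 -0.3149  0.032 ] [ 0.4168 -0.3072  0.074 ] 0.03925760999522597 -11.351233375610343 grip model [ 0.4175 -0.3073]
BR [ 0.5673 -0.3307  0.032 ] [ 0.5308 -0.3387  0.074 ] 0.037335346026163584 12.415370913393375 grip model [ 0.5297 -0.3389]
knob [ 0.45973293 -0.20129343  0.031     ] 66.16899482445245
```

Call:
drive_tool(deltas=[0.05,-0.036,-0.0015,0.012,0,0.05,-0.04,-0.0015,0.012,0,0.05,-0.04,-0.0015,0.012,0,0.05,-0.04,-0.0015,0.012,0,0.05,-0.04,-0.0015,0.012,0,0.05,-0.04,-0.0015,0.012,0,0.05,-0.04,-0.0015,0.012,0,0.05,-0.04,-0.0015,0.012,0,0.05,-0.04,-0.0015,0.012,0,0.05,-0.04,-0.0015,0.012,0,0.05,-0.04,-0.0015,0.012,0,0.05,-0.04,-0.0015,0.012,0,0.05,-0.04,-0.0015,0.012,0,0.05,0,0,0.03,-6.2,0.05,0,0,0.03,-6.2,0.05,0,0,0.0,0,0.05,0,0,0,0])

```text
t: 7.6
position: [0.5305, -0.3385, 0.1446]
tcp_rot: [3.141, 0.0, 1.783]
ft_force: [0.4, 0.2, -0.2]
finger_gap: 0.05
finger_force: 0.0
```

```bash
cat > to.py <<'E'
# usage: to.py x y z yawdeg : first shift in current tool axes, then spin
from h import *
import sys
o=monitor.get_obs(); g=np.array([float(v) for v in sys.argv[1:5]]); y=o["tcp_rot"][2]
d=g[:3]-o["position"]; c,s=np.cos(y),np.sin(y)
print('t',round(float(o["t"]),2),np.round(o["position"],4),'yaw',round(np.degrees(y),2),'f',np.round(o["ft_force"],1))
print('dx dy dz mm',np.round(1000*np.array([c*d[0]+s*d[1],s*d[0]-c*d[1],-d[2]]),1),'spin',round(-((g[3]-np.degrees(y)+180)%360-180),1),'dist',round(float(np.linalg.norm(d)),3))
E
python3 to.py .5303 -.3388 .060 102.4; python3 look.py w4.png
```

```text
t 7.6 [ 0.5305 -0.3385  0.1446] yaw 102.18 f [ 0.4  0.2 -0.2]
dx dy dz mm [-0.2 -0.2 84.6] spin -0.2 dist 0.085
7.6 [ 0.5305 -0.3385  0.1446] [3.141 0.    1.783] [ 0.4  0.2 -0.2] 0.05003184030875466
board 0.76 [245.  86.] [ 0.5041 -0.2577  0.    ] 
red [267   0  23  29 488] [ 0.5178 -0.2128  0.068 ] [ 0.5174 -0.2341]
red [  80  110   43   35 1077] [ 0.4139 -0.308   0.068 ] [ 0.4507 -0.2952]
red [246 184  20  41 661] [ 0.5314 -0.3411  0.068 ] [ 0.5261 -0.3165]
```

Call:
drive_tool(deltas=[0.05,0,0,0.03,0,0.05,0,0,0.03,0,0.05,0,0,0.024,0,0.05,0,0,0,0,0.0,0,0,0,0,0,0,0,0,0,0,0,0,0,0,0,0,0,0,0,0,0,0,0,0,0,0,0,-0.005,0,0,0,0,-0.03,0,0,0,0,-0.035,0,0,0,0,-0.035,0,0,0,0,-0.035,0,0,0,0,0,0,0,0,0,0,0])

```text
t: 9.6
position: [0.5302, -0.3383, 0.1999]
tcp_rot: [3.141, 0.0, 1.786]
ft_force: [0.2, 0.3, -2.0]
finger_gap: 0.0136
finger_force: 29.7
```

```bash
python3 to.py .5534 .180 .20 98.4
```

```text
t 9.6 [ 0.5302 -0.3383  0.1999] yaw 102.34 f [ 0.2  0.3 -2. ]
dx dy dz mm [ 5.014e+02  1.335e+02 -1.000e-01] spin 3.9 dist 0.519
```

Call:
drive_tool(deltas=[0,0.02,0.0055,0,0,0,0.037,0.01,0,0,0,0.037,0.01,0,0,0,0.037,0.01,0,0,0,0.037,0.01,0,0,0,0.037,0.01,0,0,0,0.037,0.01,0,0,0,0.037,0.01,0,0,0,0.037,0.01,0,0,0,0.037,0.01,0,0,0,0.037,0.01,0,0,0,0.037,0.01,0,0,0,0.037,0.01,0,0,0,0.037,0.008,0,0,0,0,0,0,3.9,0,0,0,0,0,0,0,0,0,0])

```text
t: 11.3
position: [0.5533, 0.1791, 0.1986]
tcp_rot: [-3.139, 0.0, 1.719]
ft_force: [0.1, 0.1, -1.2]
finger_gap: 0.0134
finger_force: 29.7
```

```bash
python3 to.py .5534 .180 .137 98.4; python3 look.py w5.png
```

```text
t 11.3 [0.5533 0.1791 0.1986] yaw 98.51 f [ 0.1  0.1 -1.2]
dx dy dz mm [ 0.9  0.3 61.6] spin 0.1 dist 0.062
11.3 [0.5533 0.1791 0.1986] [-3.139  0.     1.719] [ 0.1  0.1 -1.2] 0.01340856162056889
griddle 0.58 [260. 168.] [0.5578 0.1803 0.    ] 
plate_center 0.76 [301. 194.] [0.5918 0.1811 0.09  ] 
red [ 240   35   28   50 1155] [0.5361 0.2822 0.068 ] [0.5383 0.2719]
red [ 239  225   34   48 1404] [0.5631 0.1129 0.068 ] [0.5576 0.1509]
```

View pics/w5.png

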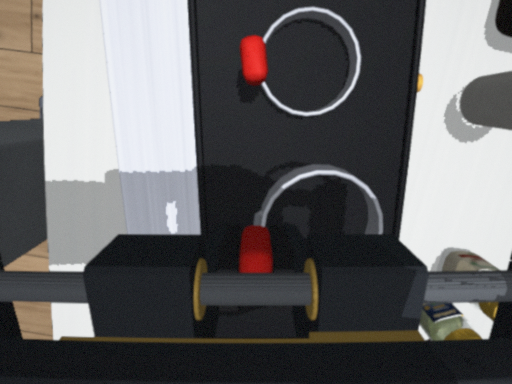

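Call:
drive_tool(deltas=[0,0,0,0.025,0,0,0,0,0.025,0,0,0,0,0.01,0,0,0,0,0.002,0,0,0,0,0,0,0.04,0,0,0,0,0.04,0,0,0,0,0.04,0,0,0,0,0.04,0,0,-0.01,0,0.04,0,0,-0.03,0,0.04,0,0,-0.03,0,0.04,0,0,0,0])

```text
t: 12.9
position: [0.5551, 0.1798, 0.2127]
tcp_rot: [3.133, 0.0, 1.718]
ft_force: [0.3, -0.0, 1.2]
finger_gap: 0.0401
finger_force: 0.0
```

```bash
python3 to.py .4172 -.3073 .15 78.6
```

```text
t 12.9 [0.5551 0.1798 0.2127] yaw 98.45 f [ 0.3 -0.   1.2]
dx dy dz mm [-461.6 -208.    62.7] spin 19.9 dist 0.51
```

Call:
drive_tool(deltas=[0.05,-0.022,-0.01,0,0,0.05,-0.034,-0.015,0,0,0.05,-0.034,-0.0155,0,0,0.05,-0.034,-0.0155,0,0,0.05,-0.034,-0.0155,0,0,0.05,-0.034,-0.0155,0,0,0.05,-0.034,-0.0155,0,0,0.05,-0.034,-0.0155,0,0,0.05,-0.034,-0.0155,0,0,0.05,-0.034,-0.0155,0,0,0.05,-0.034,-0.0155,0,0,0.05,-0.034,-0.0155,0,0,0.05,-0.034,-0.0155,0,0,0.05,-0.032,-0.013,0,0,0.05,0,0,0.02,6.6,0.05,0,0,0.02,6.6,0.05,0,0,0.02,6.6,0.05,0,0,0,0,0.05,0,0,0,0])

```text
t: 14.8
position: [0.4153, -0.3081, 0.1483]
tcp_rot: [3.141, 0.0, 1.376]
ft_force: [-0.0, 0.2, 0.0]
finger_gap: 0.0498
finger_force: 0.0
```

```bash
python3 to.py .4172 -.3073 .060 78.6; python3 look.py w6.png
```

```text
t 14.8 [ 0.4153 -0.3081  0.1483] yaw 78.82 f [-0.   0.2  0. ]
dx dy dz mm [ 1.2  1.7 88.3] spin 0.2 dist 0.088
14.8 [ 0.4153 -0.3081  0.1483] [3.141 0.    1.376] [-0.   0.2  0. ] 0.0497903315208879
knob 0.76 [283.  46.] [ 0.4602 -0.1996  0.014 ] 
pointer 0.94 [293.   7.] [ 0.4689 -0.1792  0.042 ] 
egg_ring_a 0.9 [396.  30.] [ 0.554  -0.2045  0.014 ] [ 0.519 -0.215]
board 0.63 [342. 110.] [ 0.5052 -0.261   0.    ] 
board 0.22 [285.  44.] [ 0.4636 -0.1956  0.    ] 
shaft_tip 0.63 [396.  30.] [ 0.52   -0.2144  0.087 ] 
griddle 0.3 [284.  42.] [ 0.4629 -0.1945  0.    ] 
red [ 360    3   39   47 1286] [ 0.5182 -0.2077  0.068 ] [ 0.4868 -0.2197]
red [247 180  19  40 630] [ 0.4159 -0.3087  0.068 ] [ 0.4204 -0.2851]
```

Call:
drive_tool(deltas=[0.05,0.0005,0.001,0.03,0,0.05,0,0,0.03,0,0.05,0,0,0.028,0,0.05,0,0,0,0,0.0,0,0,0,0,0,0,0,0,0,0,0,0,0,0,0,0,0,0,0,0,0,0,0,0,0,0,0,-0.005,0,0,0,0,-0.03,0,0,0,0,-0.035,0,0,0,0,-0.035,0,0,0,0,-0.035,0,0,0,0,0,0,0,0,0,0,0])

```text
t: 16.8
position: [0.4162, -0.3076, 0.1999]
tcp_rot: [3.141, 0.0, 1.373]
ft_force: [-1.0, 0.1, -1.6]
finger_gap: 0.0139
finger_force: 29.7
```

```bash
python3 to.py .5672 .0861 .20 98.4
```

```text
t 16.8 [ 0.4162 -0.3076  0.1999] yaw 78.64 f [-1.   0.1 -1.6]
dx dy dz mm [ 4.158e+02  7.050e+01 -1.000e-01] spin -19.8 dist 0.422
```

Call:
drive_tool(deltas=[0,0.018,0.003,0,0,0,0.036,0.006,0,0,0,0.036,0.006,0,0,0,0.036,0.006,0,0,0,0.036,0.006,0,0,0,0.036,0.006,0,0,0,0.036,0.006,0,0,0,0.036,0.006,0,0,0,0.036,0.006,0,0,0,0.036,0.006,0,0,0,0.036,0.006,0,0,0,0.036,0.0065,0,0,0,0,0,0,-6.6,0,0,0,0,-6.6,0,0,0,0,-6.6,0,0,0,0,0,0,0,0,0,0])

```text
t: 18.5
position: [0.5656, 0.0844, 0.1987]
tcp_rot: [-3.14, -0.0, 1.715]
ft_force: [-0.3, 0.7, -0.7]
finger_gap: 0.0139
finger_force: 29.7
```

```bash
python3 to.py .5672 .0861 .137 98.4; python3 look.py w7.png
```

```text
t 18.5 [0.5656 0.0844 0.1987] yaw 98.26 f [-0.3  0.7 -0.7]
dx dy dz mm [ 1.4  1.9 61.7] spin -0.1 dist 0.062
18.5 [0.5656 0.0844 0.1987] [-3.14  -0.     1.715] [-0.3  0.7 -0.7] 0.013940022618232281
knob 0.48 [149. 195.] [0.4533 0.0403 0.014 ] 
shaft_tip 0.79 [151. 193.] [0.4786 0.0679 0.087 ] 
shaft_tip 0.47 [264.  79.] [0.5597 0.172  0.087 ] 
griddle 0.76 [263.  80.] [0.5594 0.1779 0.    ] 
plate_center 0.75 [310.  68.] [0.5926 0.1845 0.09  ] 
red [ 247   30   27   52 1200] [0.5534 0.1914 0.068 ] [0.5543 0.18  ]
red [ 239  222   34   51 1512] [0.5749 0.0199 0.068 ] [0.5696 0.0574]
```

View pics/w7.png

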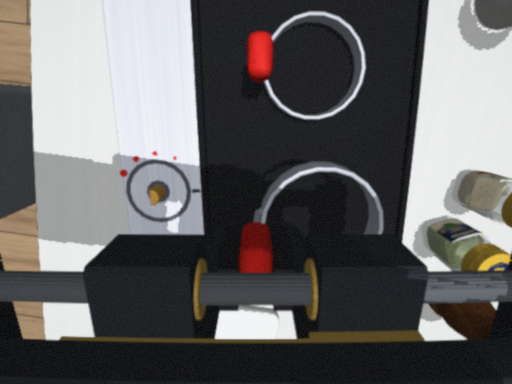

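Call:
drive_tool(deltas=[0,0.001,0.0015,0.025,0,0,0,0,0.025,0,0,0,0,0.01,0,0,0,0,0.002,0,0,0,0,0,0,0.04,0,0,0,0,0.04,0,0,0,0,0.04,0,0,0,0,0.04,0,0,-0.01,0,0.04,0,0,-0.03,0,0.04,0,0,-0.03,0,0.04,0,0,-0.01,0,0.04,0,0,0,0])

```text
t: 20.2
position: [0.5677, 0.0857, 0.2192]
tcp_rot: [3.139, 0.001, 1.718]
ft_force: [-0.5, 0.6, -0.4]
finger_gap: 0.0396
finger_force: 0.0
```

```bash
python3 to.py .4600 -.2000 .12 66.3; python3 - <<'E'
from h import *
p=cams.get_image("wrist"); save(p,'w8.png')
h=p["frame"].astype(int); b=h[...,0]-h[...,2]
m=((b>40)&(h[...,1]-h[...,2]>15)).astype(np.uint8)
n,_,st,ce=cv2.connectedComponentsWithStats(m)
for i in range(1,n):
    if st[i,4]>15: print(st[i],ce[i],onz(p,ce[i],.087))
print(proj(p,[[.4782,.0628,.087],[.4782,.0628,.066]]))
E
```

```text
t 20.2 [0.5677 0.0857 0.2192] yaw 98.44 f [-0.5  0.6 -0.4]
dx dy dz mm [-266.7 -148.5   99.2] spin 32.1 dist 0.321
[   0    0   40   85 3177] [18.91753226 41.22001889] [0.35592334 0.17723131 0.087     ]
[153 180  15  19 186] [159.45698925 188.32258065] [0.48239842 0.06769562 0.087     ]
[483 182  29  47 961] [498.40582726 203.55671176] [0.80055254 0.09949548 0.087     ]
[   0  199   46   72 2547] [ 22.30310169 236.54770318] [ 0.3506096  -0.00121046  0.087     ]
[452 235  46  36 674] [476.74183976 248.97477745] [0.79552678 0.05093403 0.087     ]
[475 257  10   9  51] [479.96078431 260.7254902 ] [0.80356011 0.03890136 0.087     ]
[137 259  22  61 612] [144.8120915  289.21405229] [ 0.47391919 -0.04057495  0.087     ]
[352 259  23  61 626] [365.64696486 289.13897764] [ 0.69532188 -0.0079625   0.087     ]
[ 13 302  28  37 683] [ 26.89604685 319.81112738] [ 0.34804058 -0.099948    0.087     ]
[ 117  330  363   13 1732] [348.74769053 337.18533487] [ 0.69225898 -0.06824818  0.087     ]
[[154.57730909 192.76791485]
 [161.29917614 186.86703056]]
```

Call:
drive_tool(deltas=[0.035,-0.0267,-0.0149,0,0,0.035,-0.0267,-0.0149,0,0,0.035,-0.0267,-0.0149,0,0,0.035,-0.0267,-0.0149,0,0,0.035,-0.0267,-0.0149,0,0,0.035,-0.0267,-0.0149,0,0,0.035,-0.0267,-0.0149,0,0,0.035,-0.0267,-0.0149,0,0,0.035,-0.0267,-0.0149,0,0,0.035,-0.0267,-0.0149,0,0,0.035,0,0,0.025,8,0.035,0,0,0.025,8,0.035,0,0,0.025,8,0.035,0,0,0.025,8,0.035,0,0,0,0,0.035,0,0,0,0])

```text
t: 21.85
position: [0.4589, -0.2001, 0.1175]
tcp_rot: [-3.14, -0.0, 1.163]
ft_force: [-0.6, -0.0, 0.1]
finger_gap: 0.0347
finger_force: 0.0
```

```bash
python3 to.py .4600 -.2000 .045 66.3; python3 look.py w9.png
```

```text
t 21.85 [ 0.4589 -0.2001  0.1175] yaw 66.66 f [-0.6 -0.   0.1]
dx dy dz mm [ 0.6  1.  72.5] spin 0.4 dist 0.072
21.85 [ 0.4589 -0.2001  0.1175] [-3.14  -0.     1.163] [-0.6 -0.   0.1] 0.0346852035139635
knob 0.93 [254. 192.] [ 0.4581 -0.2     0.014 ] 
pointer 0.61 [255. 171.] [ 0.4682 -0.1791  0.042 ] 
board 0.62 [331. 228.] [ 0.5059 -0.2616  0.    ] 
red [ 327  172   40   44 1033] [ 0.5178 -0.2102  0.068 ] [ 0.5048 -0.1806]
```

View pics/w9.png

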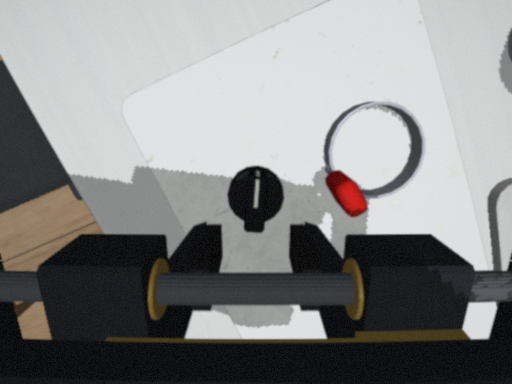

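Call:
drive_tool(deltas=[0.035,0,0.0005,0.025,0,0.035,0,0,0.025,0,0.035,0,0,0.02,0,0.035,0,0,0.002,0,0.035,0,0,0,0,0,0,0,0,0,0,0,0,0,0,0,0,0,0,0,0,0,0,0,0])

```text
t: 23.15
position: [0.4599, -0.2008, 0.0465]
tcp_rot: [3.14, 0.0, 1.16]
ft_force: [-1.2, 0.6, 6.3]
finger_gap: 0.0148
finger_force: 29.8
```

Call:
drive_tool(deltas=[0,0,0,-0.005,0,0,0,0,-0.03,0,0,0,0,-0.035,0,0,0,0,-0.035,0,0,0,0,-0.035,0,0,0,0,0,0])

```text
t: 23.75
position: [0.461, -0.2014, 0.1902]
tcp_rot: [3.134, 0.002, 1.16]
ft_force: [-0.5, -0.5, -0.7]
finger_gap: 0.0146
finger_force: 29.8
```

```bash
python3 to.py .4782 .0628 .185 8.4
```

```text
t 23.75 [ 0.461  -0.2014  0.1902] yaw 66.45 f [-0.5 -0.5 -0.7]
dx dy dz mm [249.1 -89.8   5.2] spin 58.1 dist 0.265
```

Call:
drive_tool(deltas=[0,0.015,-0.005,0,0,0,0.03,-0.011,0,0,0,0.03,-0.011,0,0,0,0.03,-0.011,0,0,0,0.03,-0.011,0,0,0,0.03,-0.011,0,0,0,0.03,-0.011,0,0,0,0.03,-0.011,0,0,0,0.024,-0.008,0,0,0,0,0,0,8.3,0,0,0,0,8.3,0,0,0,0,8.3,0,0,0,0,8.3,0,0,0,0,8.3,0,0,0,0,8.3,0,0,0,0,8.3,0,0,0,0,0,0,0,0,0,0])

```text
t: 25.55
position: [0.4759, 0.0643, 0.1848]
tcp_rot: [-3.141, 0.002, 0.15]
ft_force: [0.2, 0.2, 0.0]
finger_gap: 0.0147
finger_force: 29.8
```

```bash
python3 to.py .4782 .0628 .185 8.4; python3 look.py w10.png; python3 - <<'E'
from h import *
p=cams.get_image("wrist")
a=cv2.cvtColor(p["frame"],cv2.COLOR_RGB2BGR)[90:300,130:400]; cv2.imwrite('pics/c2.png',cv2.resize(a,None,fx=2.8,fy=2.8,interpolation=cv2.INTER_CUBIC))
print(proj(p,[[.4782,.0628,.087],[.4782,.0628,.066]]))
E
```

```text
t 25.55 [0.4759 0.0643 0.1848] yaw 8.59 f [0.2 0.2 0. ]
dx dy dz mm [ 2.1  1.8 -0.2] spin 0.2 dist 0.003
25.55 [0.4759 0.0643 0.1848] [-3.141e+00  2.000e-03  1.500e-01] [0.2 0.2 0. ] 0.014696165864245924
knob 0.62 [255. 224.] [0.4212 0.0566 0.014 ] 
pointer 0.65 [252. 203.] [0.4529 0.0638 0.042 ] 
board 0.23 [256. 225.] [0.4142 0.0544 0.    ] 
shaft_tip 0.68 [254. 188.] [0.4803 0.0663 0.087 ] 
griddle 0.94 [152.  70.] [0.5615 0.1808 0.    ] 
griddle 0.42 [254. 225.] [0.4134 0.0566 0.    ] 
plate_center 0.98 [112.  10.] [0.5922 0.182  0.09  ] 
red [ 216   36   48   36 1541] [0.5802 0.092  0.068 ] [0.5691 0.0867]
red [  30   38   74   35 2032] [0.5599 0.2273 0.068 ] [0.5549 0.1813]
[[256.51354243 191.61020068]
 [256.40675765 184.99467091]]
```

View pics/c2.png

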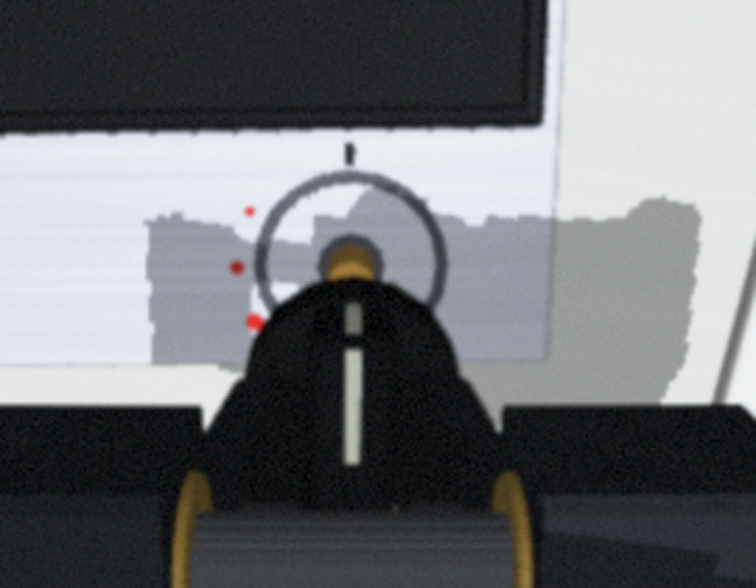

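```bash
python3 - <<'E'
from h import *
o=monitor.get_obs(); P=np.array(o["position"]); y=o["tcp_rot"][2]; c=np.array([np.cos(y),np.sin(y),0]); zu=P[2]-.0325
p=cams.get_image("wrist"); Z=np.array([0,0,1])
B=np.r_[P[:2],0]+c*0
print(P,y,'bot/top skirt front',proj(p,[B+.022*c+zu*Z,B+.022*c+(zu+.017)*Z]),'bar top front/end bottom',proj(p,[B+.021*c+(zu+.038)*Z,B+.021*c+(zu+.017)*Z]))
print('shaft from bezel',onz(p,[255.5,183.6],.066))
b=[onz(p,[256.1,r],h)-B for r,h in [(189.3,zu),(211.4,zu+.038)]]
for v in b: print('ahead',v@c,'left',v@np.array([-c[1],c[0],0]))
E
```

```text
[0.47656708 0.06367327 0.18571935] 0.14598151022066364 bot/top skirt front [[255.10322582 188.6944841 ]
 [255.10163907 197.33506275]] bar top front/end bottom [[255.09999185 212.92949527]
 [255.10233429 199.17821219]]
shaft from bezel [0.47932996 0.06374394 0.066     ]
ahead 0.021640468123286564 left -0.0005704916141215574
ahead 0.02173330118595618 left -0.0004525679300109963
```

Call:
drive_tool(deltas=[0,0.0025,0,0,-1,0,0,0,0.02,0,0,0,0,0.02,0,0,0,0,0,0,0,0,0,0,0,0,0,0,0,0])

```text
t: 26.65
position: [0.4796, 0.064, 0.1467]
tcp_rot: [3.141, -0.002, 0.163]
ft_force: [-0.2, -0.1, -0.6]
finger_gap: 0.0148
finger_force: 29.8
```

```bash
python3 - <<'E'
from h import *
for i in range(3):
    p=cams.get_image("side" if i<2 else "wrist"); o=monitor.get_obs(); print(np.round(o["position"],4),np.degrees(o["tcp_rot"][2]))
a=cv2.cvtColor(p["frame"],cv2.COLOR_RGB2BGR)[60:270,130:400]; cv2.imwrite('pics/c3.png',cv2.resize(a,None,fx=2.8,fy=2.8,interpolation=cv2.INTER_CUBIC))
print(proj(p,[[.4793,.0637,.087],[.4793,.0637,.066]]))
E
```

```text
[0.4796 0.064  0.1467] 9.355819507510382
[0.4795 0.064  0.1466] 9.355608766560994
[0.4794 0.064  0.1464] 9.35196665960744
[[255.48941237 209.94512107]
 [255.44441801 200.65088972]]
```

View pics/c3.png

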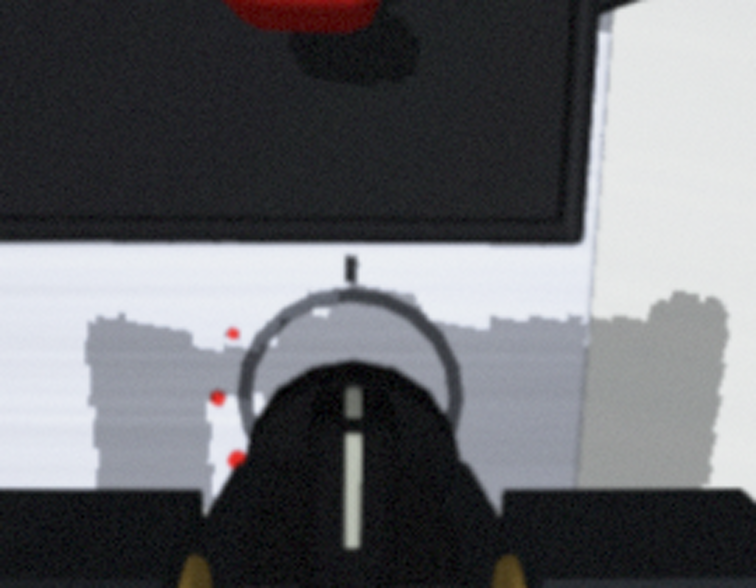

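Call:
drive_tool(deltas=[0,0,0,0.012,0,0,0,0,0.01,0,0,0,0,0.003,0,0,0,0,0.002,0,0,0,0,0.002,0,0,0,0,0.001,0,0,0,0,0,0])

```text
t: 27.5
position: [0.4784, 0.0641, 0.1155]
tcp_rot: [-3.141, 0.002, 0.163]
ft_force: [-5.1, 0.1, 0.5]
finger_gap: 0.0145
finger_force: 29.8
```

Call:
drive_tool(deltas=[0,-0.0008,0,0.002,0,0,-0.0003,0,0.002,0,0,0,0,0.002,0,0,0,0,0.001,0,0,0,0,0,0])

```text
t: 28.0
position: [0.4781, 0.0639, 0.1086]
tcp_rot: [3.142, -0.0, 0.163]
ft_force: [-1.0, -1.1, -0.5]
finger_gap: 0.0149
finger_force: 29.8
```

Sliding on cleanly; continue to seat and press.

Call:
drive_tool(deltas=[0,0,0,0.002,0,0,0,0,0.001,0,0,0,0,0.001,0,0,0,0,0.001,0,0,0,0,0.001,0,0,0,0,0,0])

```text
t: 28.6
position: [0.4781, 0.0639, 0.1028]
tcp_rot: [3.141, -0.0, 0.163]
ft_force: [-1.4, -0.6, 4.5]
finger_gap: 0.0148
finger_force: 29.8
```

Call:
drive_tool(deltas=[0,0,0,0.001,0,0,0,0,0.001,0,0,0,0,0.001,0,0,0,0,0.001,0,0,0,0,0,0,0,0,0,0,0])

```text
t: 29.2
position: [0.4783, 0.0639, 0.1006]
tcp_rot: [3.141, -0.001, 0.163]
ft_force: [-9.7, -0.4, 24.0]
finger_gap: 0.0147
finger_force: 29.9
```

```bash
python3 - <<'E'
from h import *
for n in ["scene","side"]:
    p=cams.get_image(n)
    for l in ["egg_ring_a"]:
        for r in finder.landmark_of(l,p)[:6]:
            if r["conf"]>.2: print(n,l,round(r["conf"],2),np.round(onz(p,r["at"],.014)[:2],3),np.round(onz(p,r["at"],.09)[:2],3))
    for r in finder.landmark_of("pointer",p)[:2]: print('pointer',round(r["conf"],2),np.round(onz(p,r["at"],.096),3))
o=monitor.get_obs(); print(o["t"],o["position"],o["ft_force"],o["finger_force"])
E
```

```text
scene egg_ring_a 0.81 [0.623 0.193] [0.576 0.266]
scene egg_ring_a 0.59 [0.667 0.002] [0.616 0.091]
scene egg_ring_a 0.52 [ 0.573 -0.218] [ 0.53  -0.111]
scene egg_ring_a 0.46 [0.644 0.12 ] [0.595 0.198]
pointer 0.5 [0.483 0.072 0.096]
pointer 0.39 [0.591 0.18  0.096]
side egg_ring_a 0.89 [0.67  0.266] [0.611 0.075]
side egg_ring_a 0.62 [0.653 0.393] [0.596 0.183]
side egg_ring_a 0.42 [0.622 0.484] [0.57  0.262]
pointer 0.42 [0.492 0.066 0.096]
29.5 [0.47834349 0.0638835  0.1005799 ] [-10.08082266   0.13493262  23.937607  ] 29.868804216384888
```

Three rings are on the plate at z = 0.09, and the spare one is still on the board. The knob is at its hard stop, held steady at 24 N.

```bash
python3 -c "
from cell import workorder; print(workorder.sign_off())"
```

```text
the job is handed in; nothing more can be done
None
```

The job is handed in: three egg rings stand on the griddle plate, the spare is on the board, and the knob is home and held pressed in at about 24 N; I viewed 11 pictures, one over the limit of 10.

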